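Bring the test-ball pan up to the funnel

ROBOT

A 6-joint arm with a two-finger parallel gripper is mounted at the origin on the work surface. World frame = base frame: x ahead of the robot, y to its left, z up, the work surface at z = 0. Lengths are in mm, angles in rad, forces in N, time in s.
With the tool pointing down it reaches from about 400 to 825 mm from the base axis. Payload 7 kg.
Tool frame: the origin (TCP) lies on the centre line of the jaws, within the pads' length; the fingertips stand arm.tips_ahead ahead of it and the grasp point (between the pads) lies 3 mm ahead of it (arm.tips_ahead is the distance from the TCP to the fingertips, in mm); y points along the fingers, x is the direction in which the jaws open and shut, and the axes are right-handed (so a half turn about y gives the same grasp; the last joint's range is limited). The gripper opens to 88 mm and grips with 3 to 60 N. Pads are 19 mm wide; open, the fingers measure 130 mm over their backs; the gripper's body (78 mm by 193 mm) begins 47 mm behind the grasp point.
Start: joints at [-1.014, 0.359, 0.012, 0, -1.224, -0.288], TCP at [179.237, -650.745, 248.561] pointing down, gripper open.
Joint ranges: [-3.07, 3.07], [-1.43, 2.12], [-1.02, 1.25], [-3.03, 1.67], [-3.05, -0], [-3.03, 3.03]. Speed limits (rad/s): [2.39, 2.39, 3.01, 3.14, 3.14, 3.14].

INTERFACE

Orientations are given as a unit quaternion [w, x, y, z].
In Python, from workcell import arm, optics gives the robot as it stands. The module is installed in compiled form; this text tells all that it offers.
- The arm moves only by the tool play_rows, never from a script. Its argument "targets" is text: rows parted by semicolons, each of 4 numbers parted by spaces: the shift along the tool's x, y, z in mm, then the turn about the tool's y in rad. In form: tx ty tz twist; .... A call has 1 to 20 rows; each row shifts and turns the commanded pose from where the row before left it, along the tool's axes as they then stand; what a row does not reach is not made up. A row lasts 1/8 s, in which the tool goes at most 62.5 mm and 10.7 degrees, less where a joint would pass 70% of its speed; a pose out of reach is approached as far as the arm can. A call with a gripper value outside its range is refused whole. "jaw" is the opening in per cent of the stroke, from 0 (shut) to 100 (fully open), set as the call begins (left out, the last holds). The fingers move at their own pace and stop on an object; "newtons" is the grip in N (left out, the last holds). Time passes only in rows, so rows that do not move let the fingers close. It gives the time, the measured TCP pose, the force and the opening at its end, in the units of the state.
- arm.sense(): the state, without advancing time (a new reading comes with each control period).
- optics.camera(name): name is "side" or "top"; returns a dict with "pixels" (480x640x3 uint8, red, green, blue), "vfov" (degrees; the focal length in pixels is half the picture's height over the tangent of half this angle, whatever the lens; pixels are square), "cx", "cy" (the principal point, pixels), "R" (3x3) and "t" (3): a world point X has camera coordinates R X + t. Camera axes: x right, y down, z forward; pixel columns grow to the right and rows downward; lengths in mm; the calibration is good to about 2 mm. A picture is of the moment at which its call begins. There is no depth.
- arm.job_done(): hands the job in, once; it reports no verdict.
The state is a dict: "clock": time; "joint_positions": joint angles; "joint_vel": joint speeds; "effort": joint torques, N m; "tool_pos": TCP position; "orientation": TCP orientation; "contact_force": force on the tool from outside, world axes, zero at the start; "torque": the same for the moment, N m; "width": finger opening in mm.
Only numpy, scipy, OpenCV 4.12 (cv2) and the standard library are available. Lean on these libraries where they do the work, as an engineer would, in place of code of your own. Each camera call takes 0.05 s, during which the arm holds its last target.

TASK

Press down the sprung lever at the rear of the cradle until its detent holds it down by itself, so that its hook swings back off the rim of the dished steel pan. Then lift the pan by its arched handle and give it a quarter turn so that its spout faces the open funnel (not the capped jar), smoothly, so that the loose steel ball stays in the middle of the dish, and without disturbing anything else on the bench. Finish still holding the pan: level, motionless, straight above its cradle with about 6 cm of air under it.

Things in the scene. Friction and masses are not known exactly. Their poses are not given: they have to be found in the camera images.
- cradle: fixed cradle: dark base plate 190 x 140 x 12 mm with a round column, 92 mm across, on which the pan sits. Origin: on the column's axis at the level of the bench. Its -x axis points to where the pan's spout faces at the start (roughly to the robot), its +x to the lever at the rear, its +y to one side place and -y to the other; funnel and jar stand at these two places, about 200 mm from the column's axis, either way round. The column's seat is 45 mm above the bench.
- pan: loose dished steel pan, 145 mm across, rim 20 mm above its underside, about 0.2 to 0.3 kg, with an open spout that reaches 100 mm out along its -x axis, and an arched handle that spans it along its y axis, 98 mm tall. Origin: centre of its underside, which starts on the cradle's seat; z is up. The inside slopes at 8 degrees to the middle from all sides, so the ball settles there.
- pan_grip (a point): centre of the black grip block at the top of the pan's arch, 88.5 mm above the pan's underside. The block is 16 mm thick along the pan's x, 54 mm long along its y and 26 mm tall; grasp it from above with the fingers closing along the pan's x. The ball's top is 46 mm below the block's underside. While the fingers hold the pan it turns and rises with them.
- pan_spout (a point): tip of the pan's spout, 100 mm from the pan's middle along its -x axis, 15 mm above its underside
- ball_center (a point): centre of the loose steel ball, 26 mm in diameter, about 70 g, resting in the middle of the dish, its centre 17 mm above the pan's underside
- keeper_lever (a joint): angle of the sprung lever, rad: 0 up (hook over the pan's rim: never pull the pan against it), 0.6 fully down at its stop (hook clear). Hinge axis along the cradle's y, 88 mm behind the column's axis, 45 mm above the bench. It resists with 8 N at the pad at first, less lower down; past 0.45 its spring goes over centre and holds it at 0.6 when let go; before that it springs back up.
- lever_pad (a point): middle of the upper face of the lever's black thumb pad (34 mm along the cradle's x, 40 mm along its y), about 152 mm behind the column's axis. It is about 68 mm above the bench when the lever is up and 28 mm when it is fully down, moving on an arc, so it is pressed straight down with shut fingertips; at both ends the pad slopes by 0.3 rad.
- funnel_mouth (a point): centre of the open mouth of the fixed white funnel, 96 mm across, mouth 94 mm above the bench; it stands about 200 mm from the column's axis along the cradle's +y or -y axis
- jar: capped white jar, 80 mm across, 105 mm tall, closed on top; it stands on the side of the cradle opposite the funnel; bystander. Origin: middle of its underside
- tape_roll: cardboard roll lying flat, 84 mm across, 24 mm tall; bystander. Origin: middle of its underside
- marker: black marker lying on the bench, 130 mm long, 16 mm thick; bystander. Origin: middle of its underside
- scoop: aluminium hand scoop with grey handle, 220 mm long, 45 mm tall; bystander. Origin: middle of its underside near the back of the blade
- clamp_ring: steel drum-clamp ring lying flat, 110 mm across, 14 mm tall; bystander. Origin: middle of its underside
- funnel: the fixed funnel on its stand; origin: middle of the underside of its foot, 90 mm across
- ball: the steel ball's body; its origin turns with it as it rolls, so use ball_center for where it is
There are look-alikes about, which are no part of the job. What is shaped like the pan but green or purple is not meant.

How it is judged:
By the outcome, as a careful person would: the job done as asked, in the order asked, and still so for the second after the job is handed in, while the arm keeps its last pose, push and grip.
It also fails if it takes over 51 s, if anything falls off the work surface, if the arm or the gripper's body presses on something with over 40 N, if the wrist force passes 120 N, or if a joint passes its speed limit or range.

## Working session

There is one attempt and no reset: what is moved stays moved. The work goes in short steps, Python scripts to look and compute and a tool call to move; the robot and the scene stay as the last step left them, time stands still between calls to the robot, and variables do not carry over. Pictures are saved under pics/ and viewed, and the job is handed in when it is done.

Besides the shell and the picture viewer there is one more tool, called after "Emit:" by a JSON object that holds its "api" and its "payload", one argument or row to a line. play_rows: Moves the arm, as the interface text tells. Its arguments: {"type":"object","properties":{"targets":{"type":"string"},"jaw":{"type":"number"},"newtons":{"type":"number"}},"required":["targets"]}

```bash
mkdir -p pics && python3 - <<'E'
from workcell import arm, optics
import cv2, pickle
s=arm.sense(); print(s, arm.tips_ahead)
d={}
for n in("side","top"):
    c=optics.camera(n); d[n]=c
    cv2.imwrite(f"pics/{n}0.png",c["pixels"][:,:,::-1]); print(n,c["vfov"],c["cx"],c["cy"],c["R"],c["t"],[k for k in c])
pickle.dump(d,open("v0.pkl","wb"))
E
```

```text
{'clock': 0.0, 'joint_positions': array([-1.01390505e+00,  3.59351223e-01,  1.10584023e-02, -3.51078465e-04,
       -1.22411570e+00, -2.88094240e-01]), 'joint_vel': array([0.0015035 , 0.00021822, 0.00018912, 0.00017228, 0.0005085 ,
       0.00179172]), 'effort': array([-5.86418191e-04, -5.82717741e+01,  2.93056029e+01,  6.99729234e+00,
        6.87827225e-03, -1.08739914e-04]), 'tool_pos': array([ 179.10922056, -650.32413873,  247.64536593]), 'orientation': array([-0.42901884,  0.42803595,  0.56277383, -0.56215094]), 'contact_force': array([-0.19257801,  0.45109312, -0.23168017]), 'torque': array([-0.01416462,  0.0159693 , -0.05684006]), 'width': 87.21816834835623} 22.0
side 48.35244657391015 317.1285749157942 232.11557533184154 [[-0.99483456 -0.10149359 -0.00180252]
 [-0.07730972  0.76905405 -0.63449119]
 [ 0.06578303 -0.63107441 -0.77292799]] [ 517.81846523  107.87788425 1530.42293605] ['pixels', 'vfov', 'cx', 'cy', 'R', 't']
top 48.10812414426536 318.62785285767546 246.99623110955875 [[-0.02842964 -0.99955806  0.0086861 ]
 [-0.98548687  0.02657248 -0.16765897]
 [ 0.16735406 -0.01332653 -0.98580679]] [-1.52581093e+00  5.57821335e+02  1.58211527e+03] ['pixels', 'vfov', 'cx', 'cy', 'R', 't']
```

View pics/side0.png

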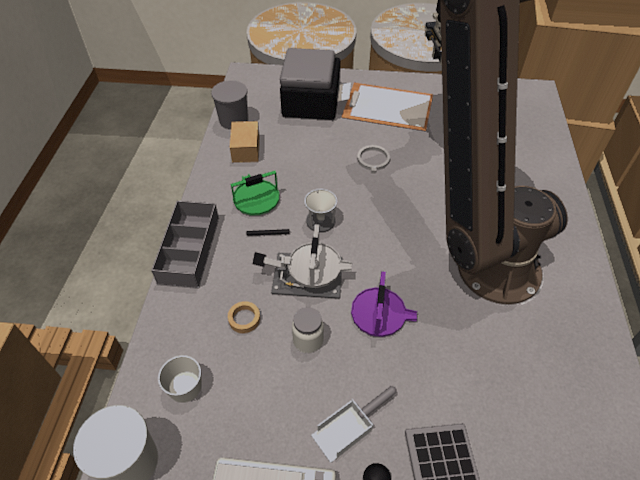

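View pics/top0.png

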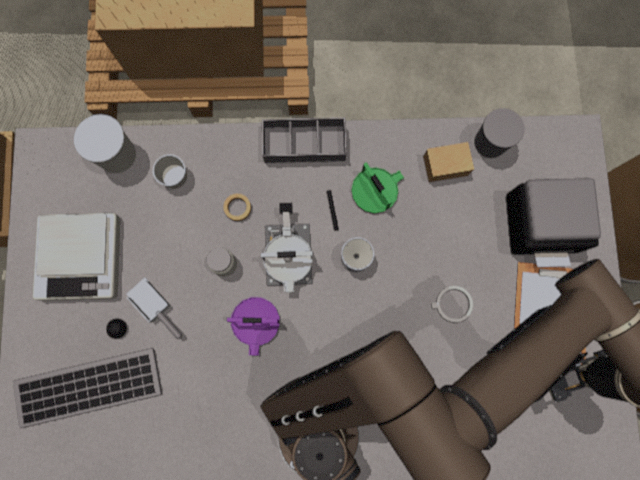

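The steel pan is at top (288,257), side (315,265). The lever pad is at top (286,208), side (260,260). The funnel is at top (357,254) on the −y side, and the jar at top (220,262) on the +y side. I'll zoom in on both views.

```bash
python3 - <<'E'
import cv2
a=cv2.imread("pics/side0.png")[170:350,230:370]; b=cv2.imread("pics/top0.png")[190:310,200:390]
cv2.imwrite("pics/s0z.png",cv2.resize(a,None,fx=3.3,fy=3.3,interpolation=cv2.INTER_CUBIC))
cv2.imwrite("pics/t0z.png",cv2.resize(b,None,fx=4,fy=4,interpolation=cv2.INTER_CUBIC))
E
```

```text
(no output)
```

View pics/s0z.png

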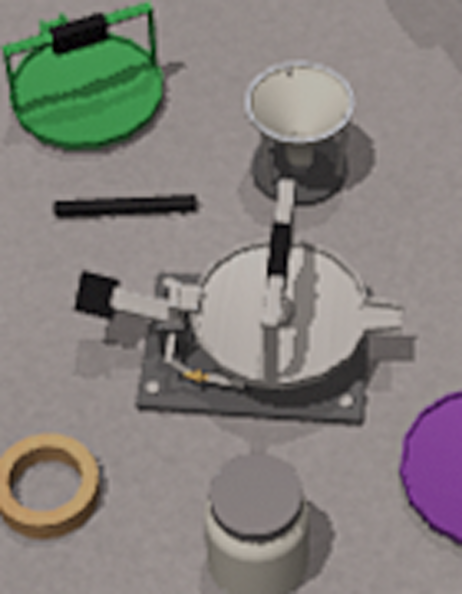

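View pics/t0z.png

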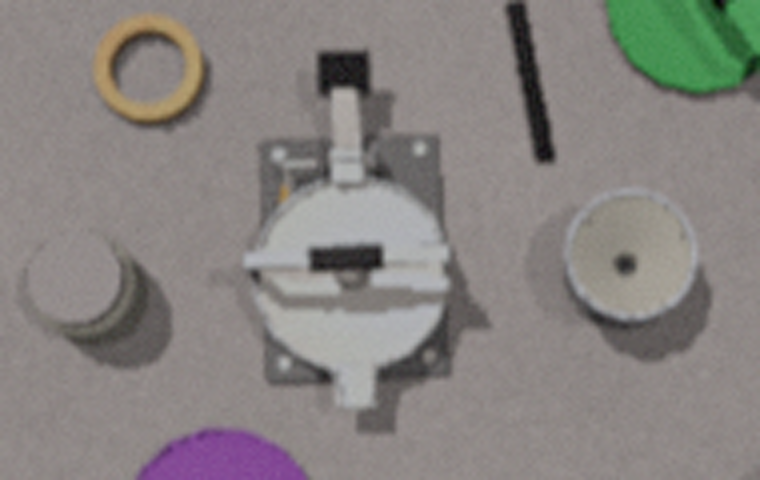

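```bash
cat > h.py <<'E'
import numpy as np, cv2, pickle
def ray(c,u,v):
    f=240/np.tan(np.radians(c["vfov"])/2); R=np.array(c["R"]);t=np.array(c["t"])
    return -R.T@t, R.T@np.array([(u-c["cx"])/f,(v-c["cy"])/f,1.])
def plane(c,u,v,z):
    o,d=ray(c,u,v); return o+d*(z-o[2])/d[2]
def proj(c,X):
    f=240/np.tan(np.radians(c["vfov"])/2); p=np.array(c["R"])@np.asarray(X,float)+c["t"]; return p[:2]/p[2]*f+[c["cx"],c["cy"]]
def tri(c1,p1,c2,p2):
    o1,d1=ray(c1,*p1);o2,d2=ray(c2,*p2)
    k=np.linalg.lstsq(np.c_[d1,-d2],o2-o1,rcond=None)[0]
    a,b=o1+k[0]*d1,o2+k[1]*d2
    return (a+b)/2,np.linalg.norm(a-b)
def blobs(c,box,fn,minA=20):
    x0,y0,x1,y1=box; im=c["pixels"][y0:y1,x0:x1].astype(int)
    m=fn(im).astype(np.uint8); n,l,s,ce=cv2.connectedComponentsWithStats(m)
    out=[]
    for i in range(1,n):
        if s[i,4]>=minA:
            cn=cv2.findContours((l==i).astype(np.uint8),cv2.RETR_EXTERNAL,cv2.CHAIN_APPROX_NONE)[0][0]+[x0,y0]
            out.append((s[i,4],ce[i]+[x0,y0],cv2.minAreaRect(cn.astype(np.float32)),s[i,:4]+[x0,y0,0,0]))
    return out
dark=lambda im: im.max(2)<55
E
python3 - <<'E'
from h import *
d=pickle.load(open("v0.pkl","rb"));T,S=d["top"],d["side"]
np.set_printoptions(precision=1,suppress=True)
for b in blobs(T,(260,190,320,275),dark): print("T",b)
for b in blobs(S,(245,225,335,285),dark): print("S",b)
bt=blobs(T,(260,190,320,275),dark); bs=blobs(S,(245,225,335,285),dark)
E
```

```text
T (np.int32(93), array([285.4, 207.5]), ((285.5, 208.0), (8.0, 11.0), 90.0), array([280, 204,  12,   9]))
T (np.int32(70), array([286.5, 254.4]), ((286.0, 254.0), (4.0, 16.0), 90.0), array([278, 252,  17,   5]))
S (np.int32(29), array([327.5, 225.8]), ((326.5, 227.0), (4.0, 13.0), 90.0), array([320, 225,  14,   5]))
S (np.int32(199), array([267.1, 232.3]), ((267.5141906738281, 232.32546997070312), (4.864969253540039, 41.221927642822266), 87.51044464111328), array([247, 229,  42,   7]))
S (np.int32(86), array([314.2, 245.3]), ((314.1846618652344, 245.52308654785156), (5.457528114318848, 15.628376007080078), 7.125016689300537), array([311, 238,   7,  16]))
S (np.int32(121), array([258.5, 259. ]), ((259.1509094238281, 258.9717102050781), (12.087728500366211, 11.400925636291504), 15.945395469665527), array([253, 253,  13,  14]))
S (np.int32(50), array([285.5, 273.2]), ((286.0, 272.0), (6.0, 14.0), 0.0), array([283, 265,   7,  15]))
```

```bash
python3 - <<'E'
from h import *
d=pickle.load(open("v0.pkl","rb"));T,S=d["top"],d["side"]
np.set_printoptions(precision=1,suppress=True)
print("grip tri",tri(T,(286.5,254.4),S,(314.2,245.3)),"planeT",plane(T,286.5,254.4,140),"planeS",plane(S,314.2,245.3,135))
print("pad tri",tri(T,(285.4,207.5),S,(258.5,259.)),plane(T,285.4,207.5,66),plane(S,258.5,259,66))
# grip long-axis by weighted darkness in both views
def axis(c,box):
    x0,y0,x1,y1=box; im=c["pixels"][y0:y1,x0:x1].astype(float).max(2); w=np.clip(110-im,0,70)
    yy,xx=np.mgrid[y0:y1,x0:x1]; m=np.array([(w*xx).sum(),(w*yy).sum()])/w.sum()
    C=np.cov(np.c_[xx.ravel(),yy.ravel()].T,aweights=w.ravel()); e,v=np.linalg.eigh(C); return m,v[:,1],np.sqrt(12*e[::-1])
m,v,l=axis(T,(274,248,300,260)); print("T",m,v,l)
a=plane(T,*(m-8*v),140);b=plane(T,*(m+8*v),140); print(plane(T,*m,138),"yaw dir deg",np.degrees(np.arctan2(*(b-a)[[1,0]])))
m2,v2,l2=axis(S,(307,234,322,257)); print("S",m2,v2,l2, plane(S,*m2,135))
a=plane(S,*(m2-8*v2),135);b=plane(S,*(m2+8*v2),135); print("yaw",np.degrees(np.arctan2(*(b-a)[[1,0]])))
print(tri(T,m,S,m2))
# bolts (top zoom coordinates/4 + offset)
for z in [(278,156),(419,149),(285,364),(430,356)]:
    print("bolt",plane(T,200+z[0]/4,190+z[1]/4,12)[:2])
for n,(c,z,h) in dict(spoutT=(T,(358,402),60),funT=(T,(630,255),94),jarT=(T,(75,278),105)).items():
    print(n,plane(c,200+z[0]/4,190+z[1]/4,h)[:2])
for n,(z,h) in dict(spoutS=((402,318),60),funS=((300,103),94),jarS=((256,498),105)).items():
    print(n,plane(S,230+z[0]/3.3,170+z[1]/3.3,h)[:2])
E
```

```text
grip tri (array([521.2,  76.2, 144.6]), np.float64(1.9695404994789407)) planeT [522.9  76.3 140. ] planeS [521.   68.9 135. ]
pad tri (array([675.9,  80.4,  69.2]), np.float64(3.335947609093853)) [678.4  80.5  66. ] [674.9  78.4  66. ]
T [286.4 254.5] [-1.  0.] [17.3  5.7]
[523.   76.7 138. ] yaw dir deg 89.47638993617726
S [314.4 245. ] [-0.1  1. ] [16.7  6.4] [520.7  68.  135. ]
yaw 89.66902488027725
(array([520.7,  76.4, 146.1]), np.float64(2.0609164609016775))
bolt [624.4 133.7]
bolt [627.1  24. ]
bolt [461.9 130.5]
bolt [465.   19.5]
spoutT [427.   73.2]
funT [ 526.4 -129.9]
jarT [518.7 274.9]
spoutS [417.4  73.2]
funS [ 522.3 -128.5]
jarS [515.2 280.3]
```

```bash
python3 - <<'E'
from workcell import arm
from scipy.spatial.transform import Rotation as Ro
import numpy as np
np.set_printoptions(precision=3,suppress=True)
s=arm.sense();q=s["orientation"];R=Ro.from_quat([*q[1:],q[0]]).as_matrix();print(R)
print("tool x heading deg",np.degrees(np.arctan2(R[1,0],R[0,0])),"j1",np.degrees(s["joint_positions"][[0,5]]))
d=np.array([675.5,80,200])-s["tool_pos"];print("d tool",R.T@d)
E
```

```text
[[-0.266 -0.001 -0.964]
 [ 0.964  0.001 -0.266]
 [ 0.001 -1.     0.   ]]
tool x heading deg 105.39737446277145 j1 [-58.092 -16.505]
d tool [ 572.301   48.492 -672.483]
```

Emit:
{"api": "play_rows", "payload": {
  "targets": "0 0 0 0.12; 0 0 0 0.126; 20 0 -14 0; 40 0 -28.5 0; 40 0 -28.5 0; 40 0 -28.5 0; 40 0 -28.5 0; 40 0 -28.5 0; 40 0 -28.5 0; 40 0 -28.5 0; 40 0 -28.5 0; 40 0 -28.5 0; 40 0 -28.5 0; 40 0 -28.5 0; 40 0 -28.5 0; 40 0 -28.5 0; 40 0 -28.5 0; 40 0 -28.5 0; 40 0 -28.5 0; 30 0 -21 0",
  "jaw": 0,
  "newtons": 20
}}

```text
clock: 2.6
tool_pos: [655.0, 52.1, 247.8]
orientation: [0.494, -0.494, -0.506, 0.506]
contact_force: [-0.0, -0.1, 0.5]
width: 0.5
```

Emit:
{"api": "play_rows", "payload": {
  "targets": "15 0 -10 0; 13 0 -10 0; 0 30 0 0; 0 30 0 0; 0 30 0 0; 0 0 0 0; 0 0 0 0"
}}

```text
clock: 3.48
tool_pos: [674.4, 78.4, 160.0]
orientation: [-0.494, 0.495, 0.506, -0.505]
contact_force: [0.9, 0.9, -0.2]
width: 0.2
```

```bash
cat >> h.py <<'E'
def st():
    from workcell import arm
    from scipy.spatial.transform import Rotation as Ro
    s=arm.sense();q=s["orientation"];R=Ro.from_quat([*q[1:],q[0]]).as_matrix()
    print("t",round(s["clock"],2),"pos",s["tool_pos"].round(1),"head",round(float(np.degrees(np.arctan2(R[1,0],R[0,0])))%360,2),"F",s["contact_force"].round(1),"w",round(s["width"],1),"j",s["joint_positions"].round(2), "yaxis",R[:,1].round(3))
    return s,R
E
python3 - <<'E'
from h import *
from workcell import optics
st()
d={n:optics.camera(n) for n in("side","top")}
pickle.dump(d,open("v1.pkl","wb"))
a=d["side"]["pixels"][170:350,190:370,::-1]; b=d["top"]["pixels"][150:310,200:390,::-1]
a=cv2.resize(a,None,fx=2.2,fy=2.2,interpolation=cv2.INTER_CUBIC);b=cv2.resize(b,None,fx=2.1,fy=2.2,interpolation=cv2.INTER_CUBIC)
o=np.zeros((400,800,3),np.uint8);o[:a.shape[0],:a.shape[1]]=a;o[:b.shape[0],400:400+b.shape[1]]=b[:,:400]
cv2.imwrite("pics/v1.png",o)
for n in d: print(n,proj(d[n],[675.5,80,68]),proj(d[n],[522,76.5,146]))
E
```

```text
t 3.48 pos [674.4  78.4 160. ] head 91.3 F [ 0.9  0.9 -0.2] w 0.2 j [ 0.4   0.43 -0.09  0.   -1.05 -1.95] yaxis [ 0.001  0.    -1.   ]
side [258.1264073  259.00750034] [313.50541339 244.95852407]
top [285.54723176 208.28253653] [286.33425803 254.38567787]
```

View pics/v1.png

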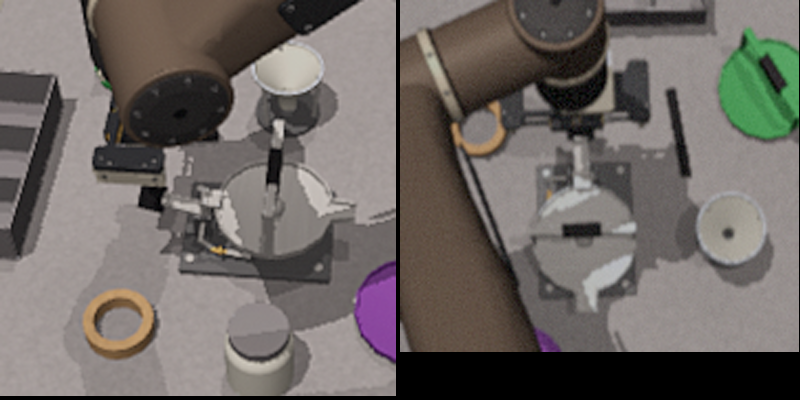

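Emit:
{"api": "play_rows", "payload": {
  "targets": "1.6 20 -1 0; 0 20 0 0; 0 14 0 0; 0 8 0 0; 0 6 0 0; 0 6 0 0; 0 6 0 0"
}}

```text
clock: 4.45
tool_pos: [677.3, 80.7, 80.8]
orientation: [-0.493, 0.495, 0.508, -0.504]
contact_force: [3.3, 0.1, 4.3]
width: 0.4
```

Emit:
{"api": "play_rows", "payload": {
  "targets": "0 5 0 0; 0 5 0 0; 0 4 0 0; 0 4 0 0; 0 4 0 0; 0 3 0 0"
}}

```text
clock: 5.2
tool_pos: [674.2, 80.1, 53.2]
orientation: [0.494, -0.494, -0.505, 0.506]
contact_force: [-4.5, 0.2, 10.6]
width: 0.2
```

Emit:
{"api": "play_rows", "payload": {
  "targets": "0 1 0 0; 0 1 0 0; 0 0 0 0; 0 0 0 0"
}}

```text
clock: 5.7
tool_pos: [674.3, 80.1, 53.1]
orientation: [0.494, -0.494, -0.506, 0.506]
contact_force: [-5.5, 0.3, 13.3]
width: 0.9
```

```bash
python3 -c "
from h import *; st()"
```

```text
t 5.7 pos [674.3  80.1  53.1] head 91.33 F [-5.5  0.3 13.3] w 0.9 j [ 0.4   0.53 -0.2   0.   -0.84 -1.95] yaxis [-0. -0. -1.]
```

Emit:
{"api": "play_rows", "payload": {
  "targets": "0 -3 0 0; 0 -8 0 0; 0 -15 0 0; 0 -25 0 0; 0 -25 0 0; 0 -25 0 0; 0 -26 0 0; 0 0 0 -0.15; 0 0 0 -0.15; 0 0 0 -0.15; 0 0 0 -0.15; 0 0 0 -0.15; 0 0 0 -0.15; 0 0 0 -0.15; 0 0 0 -0.15; 0 0 0 -0.15; 0 0 0 -0.15; 0 0 0 -0.07; 0 0 0 0",
  "jaw": 100
}}

```text
clock: 8.07
tool_pos: [674.8, 80.3, 179.4]
orientation: [0.008, -0.007, 0.707, -0.707]
contact_force: [0.2, -0.8, -0.1]
width: 87.4
```

```bash
cat >> h.py <<'E'
def look(name,sb=(190,170,370,350),tb=(200,150,390,310)):
    from workcell import optics
    d={n:optics.camera(n) for n in("side","top")}
    pickle.dump(d,open(name+".pkl","wb"))
    o=np.zeros((420,800,3),np.uint8)
    for i,(n,b) in enumerate((("side",sb),("top",tb))):
        a=d[n]["pixels"][b[1]:b[3],b[0]:b[2],::-1]; k=min(398/a.shape[1],420/a.shape[0])
        a=cv2.resize(a,None,fx=k,fy=k,interpolation=cv2.INTER_CUBIC); o[:a.shape[0],400*i:400*i+a.shape[1]]=a; print(n,"zoom",k,"off",b[:2])
    cv2.imwrite(f"pics/{name}.png",o); return d
E
python3 - <<'E'
from h import *
st(); look("v2",(240,220,330,300),(240,190,330,310))
E
```

```text
t 8.07 pos [674.8  80.3 179.4] head 181.23 F [ 0.2 -0.8 -0.1] w 87.4 j [ 0.4   0.41 -0.07  0.   -1.09 -0.38] yaxis [ 0.001  0.    -1.   ]
side zoom 4.4222222222222225 off (240, 220)
top zoom 3.5 off (240, 190)
```

View pics/v2.png

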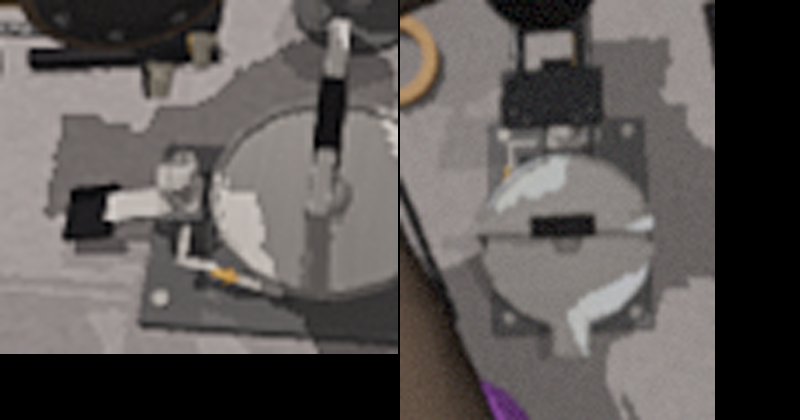

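Side view: the pad has dropped from row 259 to about 268, and the hook at zoomed (182,175) now stands back off the rim. Top view: the grip block is still at about (286,254). Next I'll check this numerically and move above the grip.

Emit:
{"api": "play_rows", "payload": {
  "targets": "0 -20 0 0; 10 -5 0 0; 20 0 0 0; 25 0 0 0; 25 0 0 0; 25 0 0 0; 25 0 0 0; 15 0 0 0; 8 0 0.3 0; 0 0 0 0; 0 0 0 0"
}}

```text
clock: 9.55
tool_pos: [522.3, 76.8, 203.5]
orientation: [-0.008, 0.008, -0.707, 0.707]
contact_force: [-0.6, 0.4, 0.0]
width: 87.6
```

```bash
python3 - <<'E'
from h import *
st(); 
d=look("v3",(240,200,340,300),(240,190,340,310))
S=d["side"]; np.set_printoptions(precision=1,suppress=True)
for b in blobs(S,(245,245,275,285),dark): print("S",b[:2])
print(proj(S,[675.5,80,68]),proj(S,[675.5,80,28]))
E
```

```text
t 9.55 pos [522.3  76.8 203.5] head 181.26 F [-0.6  0.4  0. ] w 87.6 j [ 0.52  0.15 -0.38  0.   -1.04 -0.5 ] yaxis [ 0. -0. -1.]
side zoom 3.98 off (240, 200)
top zoom 3.5 off (240, 190)
S (np.int32(107), array([259.6, 268. ]))
[258.1 259. ] [259.4 267.5]
```

View pics/v3.png

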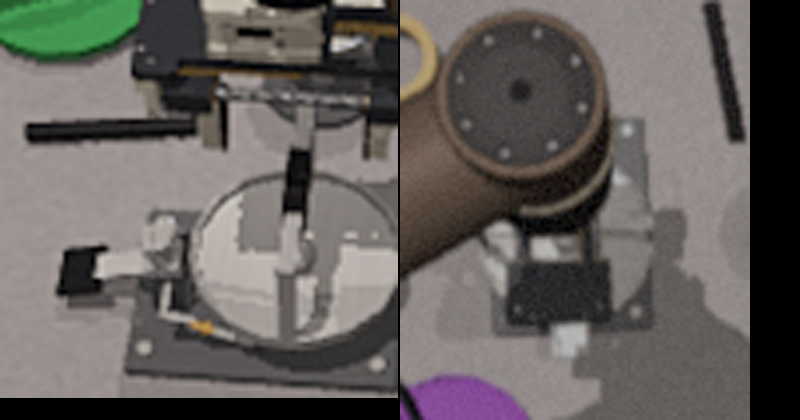

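The pad is at side row 268.0, against 267.5 expected for fully down, so the lever is holding. The fingers straddle the block evenly, with the block at zoomed (297,180). I'll descend.

Emit:
{"api": "play_rows", "payload": {
  "targets": "0 10 0 0; 0 15 0 0; 0 15 0 0; 0 12 0 0; 0 8 0 0; 0 5 0 0; 0 2 0 0; 0 0 0 0; 0 0 0 0",
  "jaw": 40
}}

```text
clock: 10.78
tool_pos: [521.9, 76.8, 136.9]
orientation: [0.008, -0.008, 0.707, -0.707]
contact_force: [-0.8, 0.3, -0.2]
width: 34.7
```

```bash
python3 - <<'E'
from h import *
st(); look("v4",(270,210,350,290),(240,190,340,310))
E
```

```text
t 10.78 pos [521.9  76.8 136.9] head 181.26 F [-0.8  0.3 -0.2] w 34.7 j [ 0.52  0.22 -0.46  0.   -0.89 -0.5 ] yaxis [ 0.001  0.    -1.   ]
side zoom 4.975 off (270, 210)
top zoom 3.5 off (240, 190)
```

View pics/v4.png

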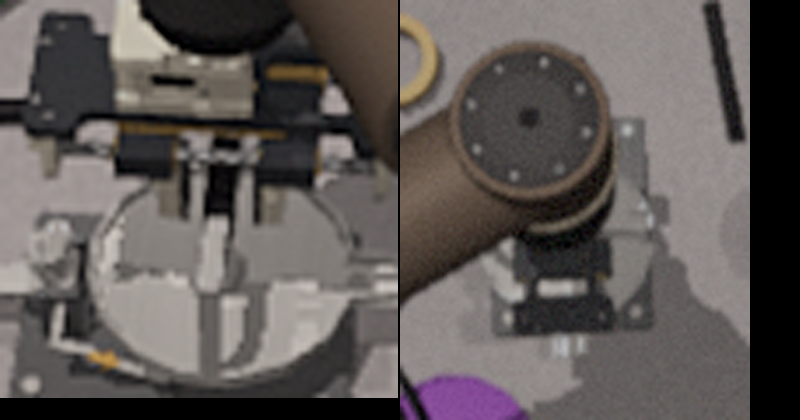

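The fingers are at zoomed x 185 and 262, midpoint 223, and the block is centred at about 222, so the grip is centred. I'll close gently.

Emit:
{"api": "play_rows", "payload": {
  "targets": "0 0 0 0; 0 0 0 0; 0 0 0 0",
  "jaw": 22,
  "newtons": 8
}}

```text
clock: 11.25
tool_pos: [521.7, 76.7, 136.6]
orientation: [-0.008, 0.008, -0.707, 0.707]
contact_force: [0.2, 0.1, -0.4]
width: 19.5
```

Emit:
{"api": "play_rows", "payload": {
  "targets": "0 0 0 0; 0 0 0 0; 0 0 0 0; 0 0 0 0",
  "jaw": 0,
  "newtons": 8
}}

```text
clock: 11.75
tool_pos: [521.8, 76.7, 136.5]
orientation: [0.008, -0.008, 0.707, -0.707]
contact_force: [0.3, 0.1, -1.4]
width: 16.6
```

Emit:
{"api": "play_rows", "payload": {
  "targets": "0 0 0 0; 0 0 0 0; 0 0 0 0; 0 0 0 0",
  "jaw": 0,
  "newtons": 40
}}

```text
clock: 12.25
tool_pos: [521.7, 76.7, 136.5]
orientation: [-0.008, 0.008, -0.707, 0.707]
contact_force: [0.8, 0.6, -2.0]
width: 15.8
```

Emit:
{"api": "play_rows", "payload": {
  "targets": "0 -0.5 0 0; 0 -1 0 0; 0 -1.5 0 0; 0 -2.5 0 0; 0 -3 0 0; 0 -3.5 0 0; 0 -4 0 0; 0 -4 0 0; 0 -4 0 0; 0 -4 0 0; 0 -4 0 0; 0 -4 0 0; 0 -4 0 0; 0 -4 0 0; 0 -3.5 0 0; 0 -3 0 0; 0 -3 0 0; 0 -3 0 0; 0 -2 0 0; 0 -1.5 0 0"
}}

```text
clock: 14.75
tool_pos: [521.7, 76.7, 196.7]
orientation: [-0.008, 0.008, -0.707, 0.707]
contact_force: [-1.1, -0.6, -3.8]
width: 15.7
```

```bash
python3 - <<'E'
from h import *
st(); look("v5",(240,190,350,300),(240,190,340,310))
E
```

```text
t 14.75 pos [521.7  76.7 196.7] head 181.26 F [-1.1 -0.6 -3.8] w 15.7 j [ 0.52  0.16 -0.39 -0.   -1.03 -0.5 ] yaxis [-0. -0. -1.]
side zoom 3.618181818181818 off (240, 190)
top zoom 3.5 off (240, 190)
```

View pics/v5.png

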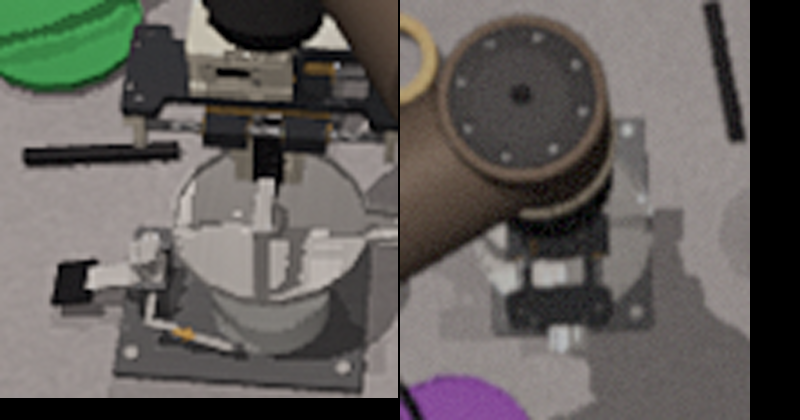

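The pan is off the seat, and the column is visible beneath it. It looks level, with the ball near the middle at zoomed (275,215). I'll start the slow turn counter-clockwise, towards the funnel at −y.

Emit:
{"api": "play_rows", "payload": {
  "targets": "0 0 0 -0.005; 0 0 0 -0.01; 0 0 0 -0.015; 0 0 0 -0.02; 0 0 0 -0.025; 0 0 0 -0.03; 0 0 0 -0.035; 0 0 0 -0.04; 0 0 0 -0.04; 0 0 0 -0.04; 0 0 0 -0.04; 0 0 0 -0.04; 0 0 0 -0.04; 0 0 0 -0.04; 0 0 0 -0.04; 0 0 0 -0.04; 0 0 0 -0.04; 0 0 0 -0.04; 0 0 0 -0.04; 0 0 0 -0.04"
}}

```text
clock: 17.35
tool_pos: [521.7, 76.7, 196.6]
orientation: [0.237, -0.237, 0.666, -0.666]
contact_force: [0.1, 0.4, -3.3]
width: 15.4
```

Emit:
{"api": "play_rows", "payload": {
  "targets": "0 0 0 -0.04; 0 0 0 -0.04; 0 0 0 -0.04; 0 0 0 -0.04; 0 0 0 -0.04; 0 0 0 -0.04; 0 0 0 -0.04; 0 0 0 -0.04; 0 0 0 -0.04; 0 0 0 -0.04; 0 0 0 -0.04; 0 0 0 -0.04; 0 0 0 -0.04; 0 0 0 -0.04; 0 0 0 -0.04; 0 0 0 -0.04; 0 0 0 -0.04; 0 0 0 -0.04; 0 0 0 -0.04; 0 0 0 -0.038"
}}

```text
clock: 19.85
tool_pos: [521.7, 76.7, 196.6]
orientation: [0.477, -0.477, 0.522, -0.522]
contact_force: [-0.9, 0.3, -2.5]
width: 15.7
```

Emit:
{"api": "play_rows", "payload": {
  "targets": "0 0 0 -0.033; 0 0 0 -0.028; 0 0 0 -0.022; 0 0 0 -0.015; 0 0 0 -0.008; 0 0 0 -0.004; 0 0 0 0; 0 0 0 0; 0 0 0 0; 0 0 0 0; 0 0 0 0; 0 0 0 0"
}}

```text
clock: 21.35
tool_pos: [521.7, 76.7, 196.6]
orientation: [0.505, -0.505, 0.495, -0.495]
contact_force: [-0.4, 0.1, -3.3]
width: 15.8
```

```bash
python3 - <<'E'
from h import *
st(); look("v6",(230,170,350,300),(190,180,390,310))
E
```

```text
t 21.35 pos [521.7  76.7 196.6] head 271.1 F [-0.4  0.1 -3.3] w 15.8 j [ 0.52  0.16 -0.39 -0.   -1.03  1.07] yaxis [ 0.  0. -1.]
side zoom 3.230769230769231 off (230, 170)
top zoom 1.99 off (190, 180)
```

View pics/v6.png

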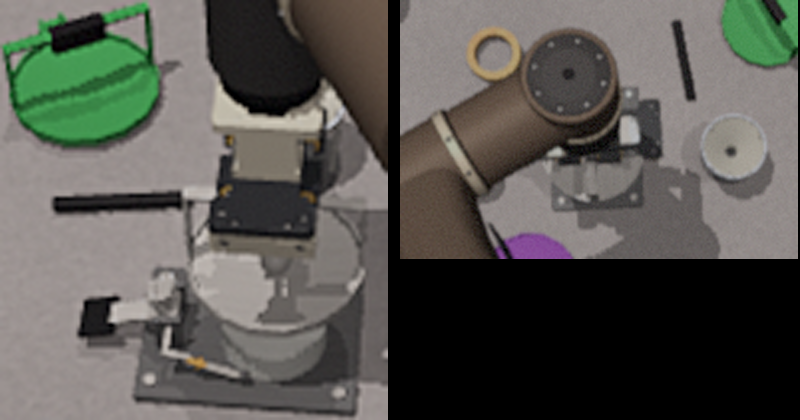

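```bash
python3 - <<'E'
from h import *
d=pickle.load(open("v6.pkl","rb"))
T,S=d["top"],d["side"]
for n,X in dict(spout=[523.6,-23.3,120],spoutmid=[523,-5,120],rimL=[522,149,125],rimNear=[449.5,76.5,125],rimFar=[594,76.5,125],ball=[521.7,76.7,122],colseat=[522,30,45]).items(): print(n,proj(T,X).round(1),proj(S,X).round(1))
a=T["pixels"][215:295,255:345,::-1];cv2.imwrite("pics/t6z.png",cv2.resize(a,None,fx=6.5,fy=6.5,interpolation=cv2.INTER_CUBIC))
a=S["pixels"][190:300,270:360,::-1];cv2.imwrite("pics/s6z.png",cv2.resize(a,None,fx=5.4,fy=5.4,interpolation=cv2.INTER_CUBIC))
E
```

```text
spout [321.4 254.3] [316.8 222.5]
spoutmid [315.  254.7] [316.3 227.6]
rimL [261.5 256.2] [310.6 272.1]
rimNear [287.2 280.6] [340.8 252. ]
rimFar [286.2 230.9] [286.7 247.7]
ball [286.7 255.8] [313.7 250.6]
colseat [303.4 259.1] [315.5 254.1]
```

View pics/t6z.png

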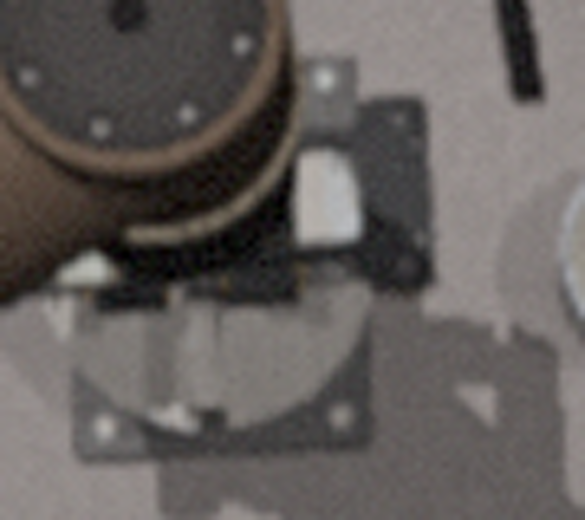

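View pics/s6z.png

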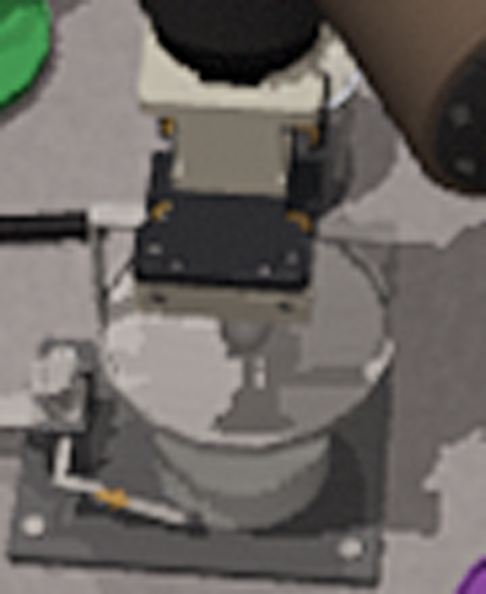

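```bash
python3 - <<'E'
from h import *
np.set_printoptions(precision=1,suppress=True)
a=pickle.load(open("v0.pkl","rb"));b=pickle.load(open("v6.pkl","rb"))
for n in a:
    for nm,box in dict(side=dict(tape=(225,300,265,335),marker=(245,225,290,240),scoop=(310,385,400,460),ring=(355,143,392,172),jar=(290,305,325,352),lever=(250,250,270,275)),top=dict(tape=(222,192,253,223),marker=(325,186,342,234),scoop=(125,278,185,340),ring=(430,284,475,324),funnel=(340,236,378,274)))[n].items():
        p=[cv2.cvtColor(x[n]["pixels"][box[1]:box[3],box[0]:box[2]],cv2.COLOR_RGB2GRAY).astype(np.float32) for x in(a,b)]
        print(n,nm,"shift",np.array(cv2.phaseCorrelate(*p)[0]),"meandiff",abs(p[0]-p[1]).mean().round(1))
for x in blobs(b["side"],(250,255,272,280),dark): print("pad",x[:2])
st()
E
```

```text
side tape shift [0. 0.] meandiff 4.7
side marker shift [-0.5  0.4] meandiff 7.3
side scoop shift [-0.   0.5] meandiff 6.2
side ring shift [ 0.2 -0.3] meandiff 44.8
side jar shift [-0. -0.] meandiff 8.3
side lever shift [ -4. -11.] meandiff 54.9
top tape shift [-0.1  0.1] meandiff 6.1
top marker shift [0.1 0. ] meandiff 3.2
top scoop shift [-0.1 -0.1] meandiff 12.6
top ring shift [0.4 0.1] meandiff 11.9
top funnel shift [-0.2  0.2] meandiff 3.1
pad (np.int32(107), array([259.6, 268. ]))
t 21.45 pos [521.8  76.7 196.6] head 271.1 F [-0.5  0.3 -2.9] w 15.9 j [ 0.5  0.2 -0.4  0.  -1.   1.1] yaxis [ 0.  0. -1.]
```

```bash
python3 -c "
from workcell import arm
print(arm.job_done())"
```

```text
the job is handed in; nothing more can be done
None
```

I carried out the whole job and handed it in at about 21.5 s of the 51 s allowed; no verdict is reported.

- **Lever:** I pressed it down to its stop with shut fingertips, at about 13 N. It stayed down when released: the pad is at side-view row 268.0, against 267.5 expected for fully down and 259 when up. The hook is back off the rim.
- **Pan:** I gripped the block, lifted it 60 mm, and turned it slowly by 89.8° counter-clockwise (seen from above), towards the funnel on the −y side. At hand-in the tool was still, vertical, over the cradle axis, and at heading 271.1°. The funnel measured at about 270.6°.
- **Ball:** In the last side view it is within about 1 px of the dish centre, and the rim lies where a level pan would put it.
- **Bystanders:** The tape, marker, scoop, jar and funnel show no shift beyond noise, at most 0.5 px. The clamp ring reads 0.4 px or less in both views. In the side view its patch had changed a lot in brightness, probably because the arm covered it, so only the top view counts for it.

**Not confirmed:** The gripper hid the spout in both last views. Its direction is inferred from the tool heading and the visible handle, not measured.

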